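# Zero the analyser and crack open a headspace jar

### The job

Zero the bench analyser by pressing its small recessed button fully in with the stylus, and stand the stylus back in its stand. Then set the closed square sample jar, upright, down into the analyser's square well, which keeps it from turning, and only there unscrew its tight lid; let the jar stay in the well. Lift the lid off as soon as the thread lets go, no farther than a finger's width or so, and finish while still holding it level and still just above the open mouth, clear of the jar; leave the other things where they are.

Things in the scene. Friction and masses are not known exactly. Their poses are not given: they have to be found in the camera images.
- button_top (a point): Middle of the top of the analyser's zero button: a plain round spring button 9 mm across at the bottom of a round hole 12 mm across in the analyser's white top, ringed by a thin flat metal washer. Its top lies 5 mm below the analyser's top face. z up. Seen from the well: 20 mm toward the well's -x and 135 mm toward its -y.
- zero_button (a joint): How far the zero button is pressed, m: 0 up, 0.004 fully in. It springs back; fully in takes about 4 N.
- well (a point): Middle of the floor of the square jar well in the top of the analyser, a fixed flat white box 200 x 260 x 60 mm high with a blue stripe. The pocket is 63 x 63 mm; its floor is 40 mm and the top of its straight walls 60 mm above the desk, then a flared black rubber lip reaches up to 68 mm and widens the mouth to 74 mm. x and y run square to the well's walls, z up.
- stand_hole (a point): Middle of the mouth of the round hole in the top of the stylus stand, a fixed dark steel block 64 x 64 x 40 mm. The hole is 13 mm across (bevelled mouth) and 36 mm deep. z up.
- stylus_grip (a point): Middle of the stylus's black round handle (13 mm across, 80 mm long). The stylus is loose, 60 g, and stands upright in the stand, tip down; z along it, tip to handle. A steel collar 20 mm across, 5 mm thick, rests on the stand's top: its underside is 45 mm below this point. Below it 14 mm of 9 mm shaft, then a taper to the tip, 5 mm across and 12 mm long.
- stylus_tip (a point): The stylus's lower end, middle of its flat 5 mm tip, 77 mm below stylus_grip along the stylus.
- jar_center (a point): Middle, half-way up, of the square amber body of the sample jar: 58 x 58 mm with rounded edges, 52 mm high; this point is 26 mm above its underside. x and y run square to its sides, z up. Loose, about 0.3 kg, standing on the desk with its lid screwed on; it can be lifted by the lid. Above the body a round shoulder 49 mm across reaches to 64 mm above the underside.
- jar_mouth (a point): Middle of the jar's mouth rim, 80 mm above its underside (54 mm above jar_center), on its axis; the neck is 39 mm across.
- lid_center (a point): Middle, half-way up, of the jar's round black ribbed lid, 54 mm across, 22 mm high. Screwed on, it lies 50 mm above jar_center (4 mm below jar_mouth), its x axis along the jar's x axis. It opens anticlockwise seen from above: tight, about 0.4 N m. It rises 1.5 mm as it turns; the thread lets go after some 50 degrees. From 60 to 95 degrees it lifts straight off; beyond, it meets the next thread.
- round_jar: Bystander: a closed round jar, 62 mm across, 85 mm high; origin under its centre.
- mouse: Bystander: a grey computer mouse, 108 x 60 x 34 mm high; origin under its centre.
There are look-alikes about, which are no part of the job. Leave any pink look-alike of the part that bears lid_center alone. What is shaped like the part that bears jar_center but purple is not meant.

How it is judged (in metres and radians):
On the way, in this order (a step that is already met when the one before it is completed fails the run):
1. the zero button is pressed fully in with the stylus's tip (value of joint zero_button above 0.003 m and distance between stylus_tip and button_top below 0.006 m), for 0.1 s.
2. the stylus stands in its stand again, let go (horizontal distance between stylus_grip and stand_hole below 0.008 m and z of stylus_grip in the frame of stand_hole below 0.049 m and angle between stylus_grip's own z axis and vertical below 0.12 rad and contact force between stylus and the fingers below 0.05 N), for 0.2 s.
3. the jar stands in the well with its lid still on (horizontal distance between jar_center and well below 0.006 m and z of jar_center in the frame of well below 0.029 m and z of lid_center in the frame of jar_mouth below -0.001 m), for 0.2 s.
At the end, for the whole second after the job is handed in: Jar on the well floor (3 mm high, 6 mm sideways, 3 degrees); fingers hold the lid at rest, level (8 degrees), within 12 mm of the mouth's axis, its lower edge 1 to 35 mm above the mouth, not touching the jar; stylus upright in its stand (horizontal distance between jar_center and well below 0.006 m and z of jar_center in the frame of well below 0.029 m and angle between jar_center's own z axis and vertical below 0.06 rad and z of lid_center in the frame of jar_mouth between 0.012 and 0.046 m and horizontal distance between lid_center and jar_mouth below 0.012 m and angle between lid_center's own z axis and vertical below 0.15 rad and linear speed of lid below 0.02 m/s and contact force between lid and the fingers above 1 N and contact force between lid and jar below 0.1 N and horizontal distance between stylus_grip and stand_hole below 0.008 m and z of stylus_grip in the frame of stand_hole below 0.049 m and angle between stylus_grip's own z axis and vertical below 0.12 rad); the arm keeps its last pose, push and grip.
It fails at once if the lid turned on the jar while the jar is out of the well, or the jar hauled out of the well by a half-unscrewed lid (angle between the x axis of lid_center and the x axis of jar_center, either way round above 0.5 rad and (horizontal distance between jar_center and well above 0.012 m or z of jar_center in the frame of well above 0.041 m)).
It fails at once if the lid carried far from the jar (its lower edge more than 60 mm above the mouth) (z of lid_center in the frame of jar_mouth above 0.071 m).
It fails at once if the jar tipped over (angle between jar_center's own z axis and vertical above 0.5 rad).
It fails at once if the round jar or the mouse pushed away (distance of any of round_jar, mouse from where it was at the start of the episode above 0.03 m).
It also fails if it takes over 72 s, if anything falls off the work surface, if the arm or the gripper's body presses on something with over 40 N, if the wrist force passes 120 N, or if a joint passes its speed limit or range.

### The arm

A 6-joint arm with a two-finger parallel gripper is mounted at the origin on the work surface. World frame = base frame: x ahead of the robot, y to its left, z up, the work surface at z = 0. Lengths are in m, angles in degrees, forces in N, time in s.
With the tool pointing down it reaches from about 0.35 to 0.875 m from the base axis. Payload 4.2 kg.
Tool frame: the origin (TCP) lies midway between the tips of the shut fingers; the grasp point (between the pads) lies 19 mm behind it; y points along the fingers, z is the direction in which the jaws open and shut, and the axes are right-handed (so a half turn about y gives the same grasp; the last joint's range is limited). The gripper opens to 87 mm and grips with 3 to 60 N. Pads are 19 mm wide; open, the fingers measure 117 mm over their backs; the gripper's body (75 mm by 190 mm) begins 51 mm behind the grasp point.
Start: joints at [-49.985, 22.042, 0.453, 0, -68.411, -14.817], TCP at [0.266, -0.565, 0.223] pointing down, gripper open.
Joint ranges: [-179.83, 179.83], [-69.29, 118.12], [-61.27, 80.66], [-181.25, 117.63], [-171.15, -9.14], [-177.46, 177.46]. Speed limits (degrees/s): [159.86, 159.86, 180, 180, 180, 180].

### API

Orientations are given as [roll, pitch, yaw] about the fixed x, y, z axes, in that order (R = Rz(yaw) Ry(pitch) Rx(roll)).
In Python, from workcell import env gives the robot as it stands. The module is installed in compiled form; this text tells all that it offers. Calls block until the motion is done:
- env.goto(position, orientation): joint-space move of the TCP to a pose.
- env.move_straight(position, rotation=None, rate=0.15, force_limit=None): straight line of the TCP; rotation=None keeps the orientation; rate is the mean speed in m/s. With force_limit (N) it stops when the force on the tool has changed by that much, and returns True; else False.
- env.set_joints(angles): joint-space move.
- env.gripper_to(opening, grasp_force=None): opening from 0.0 (shut) to 1.0 (fully open); grasp_force is the grip in N (None keeps the last); returns when the fingers have stopped.
- env.dwell(seconds).
- env.inverse_kinematics(position, orientation): joint angles nearest the present ones, or None.
- env.read_state(): the state.
- env.grab_frame(name): name is "scene" or "side" or "wrist"; returns a dict with "image" (384x512x3 uint8, blue, green, red), "fx", "fy", "cx", "cy" (pixels), "D" ([k1, k2, p1, p2, k3] as OpenCV has them; the pictures are not rectified), "position" and "orientation" of the camera in the world. Camera axes: x right, y up, looking along -z (the intrinsics and any distortion apply to the point x, -y, -z); pixel columns grow to the right and rows downward; lengths in m; the calibration is good to about 2 mm. A picture is of the moment at which its call begins. There is no depth.
A pose or a line that the arm cannot do raises env.Unreachable and nothing moves.
- env.close_job(): hands the job in, once; it reports no verdict.
Trained networks look in a picture, given as the dict that the camera call returned (one of the last four; its "shot" number tells which), for a name from the list of things; names that differ only in an ending like _2 or _b are one class to them, and where a whole thing is asked for, a point or a joint stands for the part that bears it (a point fixed in the world has none). Each returns a list of dicts, best first, with "score" (0 to 1); they miss things now and then, are a little off and sometimes report something else, mostly with a low value. They report only what shows in the picture. A call takes as long as a camera call. They do not tell look-alikes from the thing itself.
- env.search_frame(picture, thing): "xyz" ([x, y, z] in m, in world coordinates, good to about 4 mm: the middle of the surface that is visible of it).
- env.trace(picture, thing): "mask" (384x512 bool, what is visible of it).
The state is a dict: "clock": time; "joint_positions": joint angles; "qvel": joint speeds; "joint_torque": joint torques, N m; "position": TCP position; "tool_rot": TCP orientation; "force": force on the tool from outside, world axes, zero at the start; "wrist_torque": the same for the moment, N m; "opening": opening from 0.0 (shut) to 1.0 (fully open).
Only numpy, scipy, OpenCV 4.12 (cv2) and the standard library are available. Lean on these libraries where they do the work, as an engineer would, in place of code of your own. Each camera call takes 0.05 s, during which the arm holds its last target.

## Working session

There is one attempt and no reset: what is moved stays moved. The work goes in short steps, each a Python script; the robot and the scene stay as the last script left them, time stands still between calls to the robot, and variables do not carry over. Pictures are saved under pics/ and viewed, and the job is handed in when it is done.

```bash
mkdir -p pics; ls; python3 - <<'E'
from workcell import env
import cv2
s=env.read_state();print(s)
for n in ["scene","side","wrist"]:
    f=env.grab_frame(n); cv2.imwrite(f"pics/a_{n}.png",f["image"])
    print(n,f["fx"],f["fy"],f["cx"],f["cy"],f["D"],f["position"],f["orientation"])
    for t in ["jar_center","lid_center","stylus_grip","round_jar","mouse","well","stand_hole","button_top"]:
        try:
            r=env.search_frame(f,t)
            print(t,[( [round(v,3) for v in q["xyz"]],round(q["score"],2)) for q in r])
        except Exception as e: print(t,e)
E
```

```text
pics
{'clock': 0.0, 'joint_positions': array([-4.99848031e+01,  2.20911038e+01,  3.79292852e-01, -2.81330447e-02,
       -6.84105626e+01, -1.48172485e+01]), 'qvel': array([-0.06865084, -0.0163817 ,  0.01747717, -0.04372775,  0.0035463 ,
       -0.00754222]), 'joint_torque': array([-1.23021793e-03, -3.90670180e+01,  1.87403458e+01,  4.22008663e+00,
        1.09377541e-02, -1.91167092e-04]), 'position': array([ 0.26585561, -0.56497225,  0.22145488]), 'tool_rot': array([-8.98750093e+01,  6.02795618e-03,  2.51875754e+01]), 'force': array([ 0.61854399, -0.05010636, -0.21848462]), 'wrist_torque': array([-0.0147746 , -0.02720044,  0.00498668]), 'opening': 1.0017284992402966}
scene 364.4470798149435 364.4470798149435 254.62298782921064 191.53935072731326 [-0.09073101  0.          0.          0.          0.        ] [ 0.95215923 -0.48012104  0.74305472] [46.07876593 -0.31812327 44.89071904]
jar_center [([0.457, 0.316, 0.04], 0.92), ([0.356, 0.283, 0.049], 0.75), ([0.636, 0.019, 0.057], 0.58)]
lid_center [([0.552, 0.315, 0.021], 0.71), ([0.448, 0.333, 0.089], 0.7), ([0.431, 0.234, 0.023], 0.51
[... 528 characters left out ...]
 0.045], 0.72)]
lid_center [([0.543, 0.331, 0.026], 0.95), ([0.441, 0.347, 0.091], 0.83), ([0.417, 0.25, 0.024], 0.75)]
stylus_grip [([0.633, -0.229, 0.056], 0.56)]
round_jar [([0.63, -0.229, 0.06], 0.71)]
mouse [([0.632, 0.251, 0.03], 0.95)]
well [([0.606, 0.077, 0.056], 0.62), ([0.487, -0.306, 0.032], 0.24)]
stand_hole [([0.485, -0.304, 0.033], 0.72)]
button_top []
wrist 315.0281754296149 315.0281754296149 254.38739318436424 193.11544861425966 [-0.01752184  0.          0.          0.          0.        ] [ 0.19672167 -0.59735877  0.38419282] [-1.61133715e+01  1.16492124e-03  1.15208586e+02]
jar_center []
lid_center []
stylus_grip []
round_jar []
mouse []
well []
stand_hole []
button_top []
```

View pics/a_scene.png

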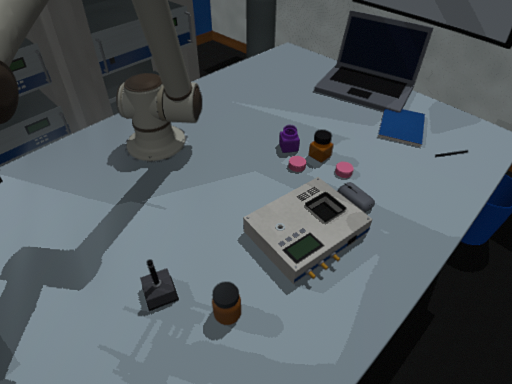

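View pics/a_side.png

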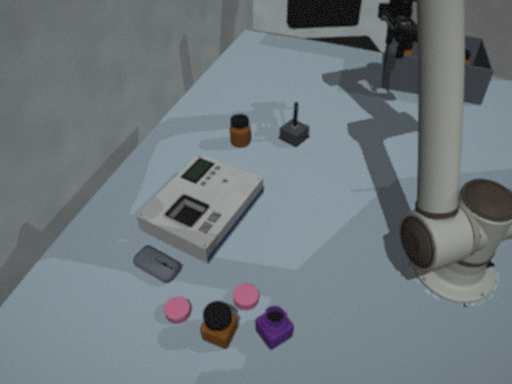

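View pics/a_wrist.png

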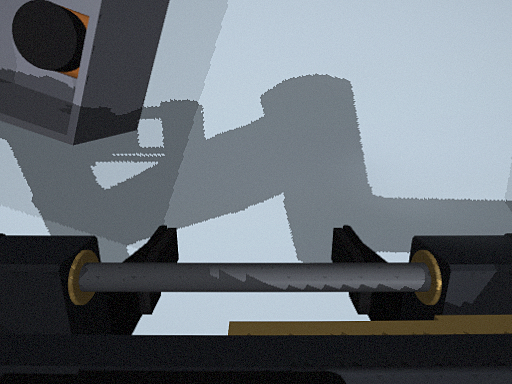

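The target is the amber square jar with the black lid, at scene (321,145) and side (218,322). The uncapped purple jar at scene (289,140) and the two pink lids are look-alikes. The stylus stand is at scene (158,287), and the button is near scene (280,228). Next I'll take wrist views of each.

```bash
cat > h.py <<'E'
from workcell import env
import numpy as np, cv2
from scipy.spatial.transform import Rotation as R
def cam(f): return np.array(f["position"]), R.from_euler('xyz',f["orientation"],degrees=True).as_matrix()
def K(f): return np.array([[f["fx"],0,f["cx"]],[0,f["fy"],f["cy"]],[0,0,1.]])
def ray(f,uv):
    p,M=cam(f); u=cv2.undistortPoints(np.array([[uv]],float),K(f),np.array(f["D"]))[0,0]
    return p, M@np.array([u[0],-u[1],-1.])
def on_z(f,uv,z):
    p,d=ray(f,uv); return p+d*(z-p[2])/d[2]
def proj(f,P):
    p,M=cam(f); q=(np.atleast_2d(P)-p)@M; q=q*[1,-1,-1]
    return cv2.projectPoints(q,np.zeros(3),np.zeros(3),K(f),np.array(f["D"]))[0][:,0]
def tri(obs):
    A=np.zeros((3,3));b=np.zeros(3)
    for f,uv in obs:
        p,d=ray(f,uv); d/=np.linalg.norm(d); m=np.eye(3)-np.outer(d,d); A+=m;b+=m@p
    return np.linalg.solve(A,b)
def st():
    s=env.read_state(); print("t",round(s["clock"],2),"pos",np.round(s["position"],4),"rot",np.round(s["tool_rot"],2),"F",np.round(s["force"],2),"op",round(s["opening"],3),"J",np.round(s["joint_positions"],1)); return s
E
python3 - <<'E'
from h import *
def view(xy,yaw,z,name,things):
    c=np.cos(np.radians(yaw));s=np.sin(np.radians(yaw))
    print(name,np.round(env.inverse_kinematics([xy[0]-.02*c,xy[1]-.02*s,z],[-90,0,yaw]),1))
    env.goto([xy[0]-.02*c,xy[1]-.02*s,z],[-90,0,yaw]); st()
    f=env.grab_frame("wrist"); cv2.imwrite(f"pics/b_{name}.png",f["image"])
    np.save(f"pics/b_{name}.npy",{k:v for k,v in f.items()},allow_pickle=True)
    for t in things:
        print(t,[( [round(v,4) for v in q["xyz"]],round(q["score"],2)) for q in env.search_frame(f,t)])
view((.50,-.318),-33,.26,"stand",["stylus_grip","stand_hole"])
view((.59,-.03),0,.30,"an",["well","button_top"])
view((.445,.34),37,.28,"jar",["jar_center","lid_center"])
E
```

```text
stand [ -16.2   15.5   -3.6   -0.   -70.8 -106.8]
t 2.77 pos [ 0.483  -0.3075  0.2599] rot [-9.001e+01  1.000e-02 -3.300e+01] F [-0.14 -0.2  -0.29] op 0.997 J [ -16.3   15.5   -3.6    0.   -70.8 -106.7]
stylus_grip [([0.4922, -0.3236, 0.0981], 0.96)]
stand_hole [([0.4852, -0.3192, 0.04], 0.61)]
an [  13.2   14.2    0.2   -0.   -76.  -103.2]
t 4.05 pos [ 0.5697 -0.0308  0.2998] rot [-9.001e+01  3.000e-02 -8.000e-02] F [-0.76 -0.68  0.56] op 0.999 J [  13.2   14.2    0.2    0.   -76.  -103.2]
well [([0.6011, 0.0367, 0.0629], 0.56)]
button_top []
jar [  54.6   11.6   -6.    -0.   -72.4 -107.6]
t 5.63 pos [0.4295 0.3273 0.2801] rot [-9.001e+01 -1.000e-02  3.693e+01] F [-0.72  0.01 -0.59] op 0.998 J [  54.5   11.6   -6.     0.   -72.4 -107.6]
jar_center [([0.4168, 0.315, 0.0474], 0.9), ([0.3448, 0.2954, 0.0641], 0.66), ([0.6211, 0.2386, 0.0356], 0.61)]
lid_center [([0.4363, 0.3362, 0.086], 0.89), ([0.5377, 0.3272, 0.0213], 0.68), ([0.4224, 0.2425, 0.021], 0.65)]
```

```bash
python3 - <<'E'
import cv2
ims=[cv2.imread(f"pics/b_{n}.png") for n in ("stand","an","jar")]
for n,i in zip(("stand","an","jar"),ims): cv2.imwrite(f"pics/c_{n}.png",cv2.resize(i,(800,600),interpolation=cv2.INTER_CUBIC))
E
```

```text
(no output)
```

View pics/c_stand.png

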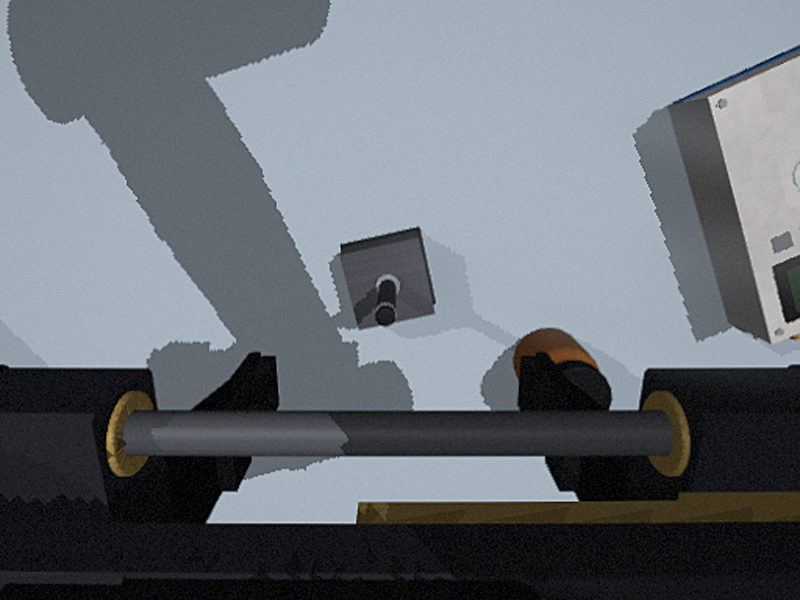

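View pics/c_an.png

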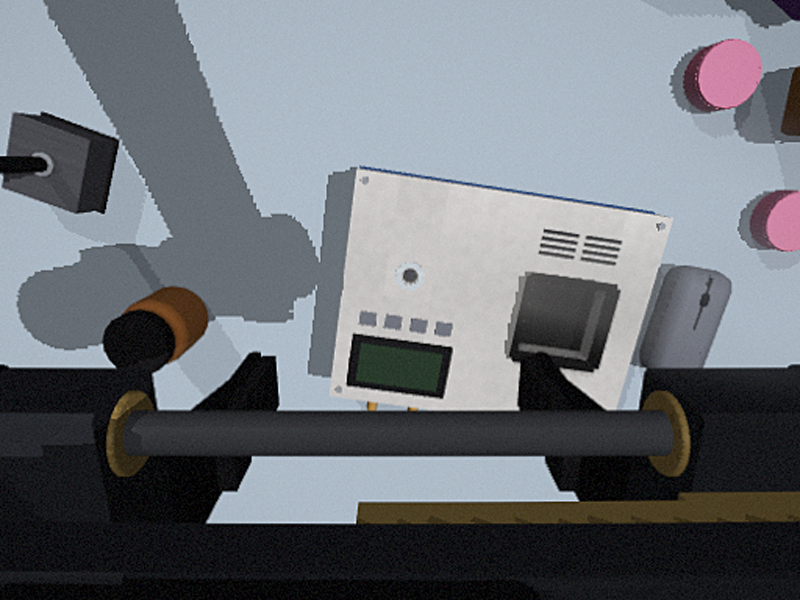

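View pics/c_jar.png

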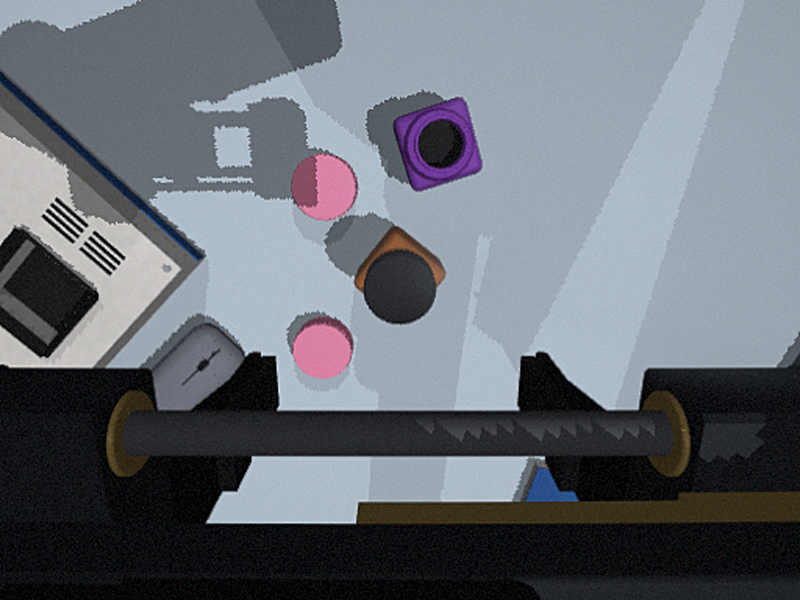

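Wrist views, in pixels of the 800x600 upscales:
- **Stylus:** handle top at (386,315), collar at (388,285).
- **Analyser:** washer and button at (410,275), well at about (565,322). This matches −20/−135 mm with a well yaw of about −9°.
- **Amber jar with black lid:** (400,286), between the two pink lids at (324,187) and (322,348). The purple jar is at (438,145).

I'll enlarge these for precise picks.

```bash
python3 - <<'E'
import cv2
def crop(n,x0,y0,w,h,s,o):
    i=cv2.imread(f"pics/b_{n}.png")[y0:y0+h,x0:x0+w]
    i=cv2.convertScaleAbs(i,alpha=1.5,beta=20)
    cv2.imwrite(o,cv2.resize(i,(w*s,h*s),interpolation=cv2.INTER_CUBIC))
crop("stand",200,130,100,90,6,"pics/d_stand.png")
crop("an",230,150,170,110,4,"pics/d_an.png")
crop("jar",210,130,90,90,6,"pics/d_jar.png")
E
```

```text
(no output)
```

View pics/d_stand.png

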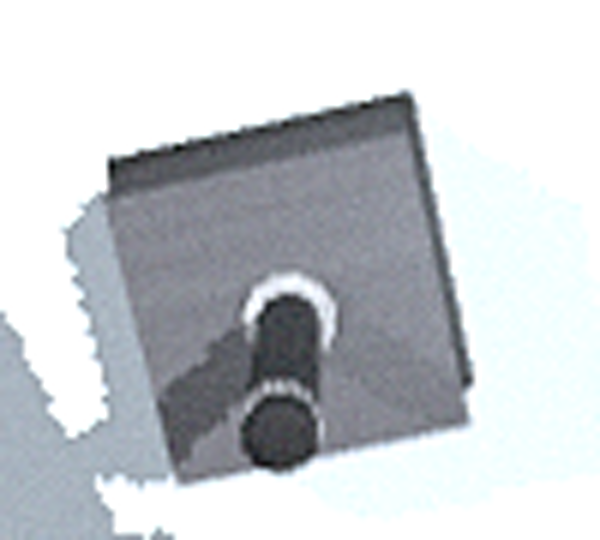

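View pics/d_an.png

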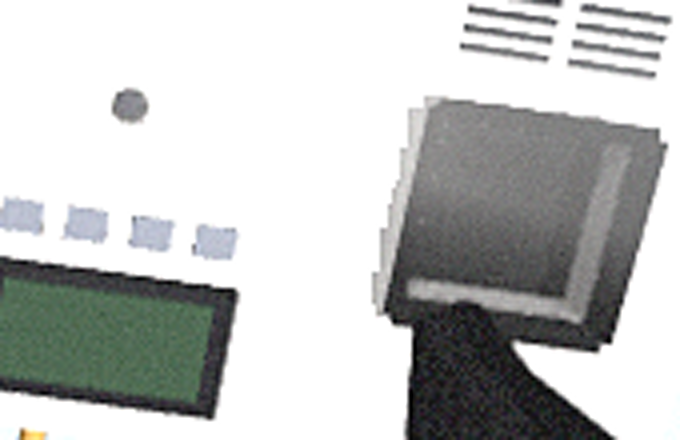

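View pics/d_jar.png

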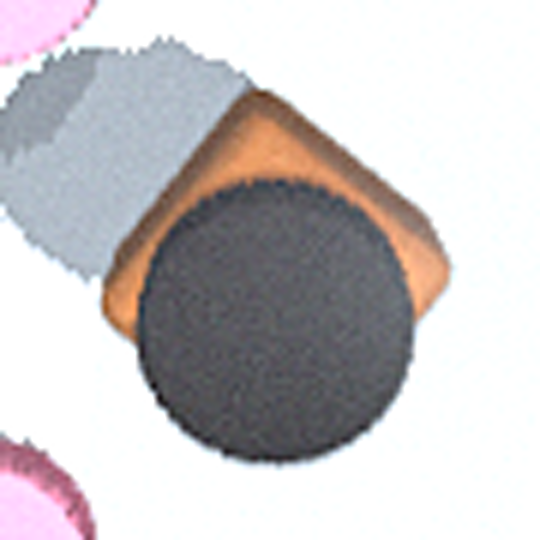

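```bash
cat > fit.py <<'E'
from h import *
L=lambda n: np.load(f"pics/b_{n}.npy",allow_pickle=True).item()
fs,fa,fj=L("stand"),L("an"),L("jar")
u=lambda x0,y0,s,p:(x0+(p[0]+.5)/s-.5,y0+(p[1]+.5)/s-.5)
S=lambda p:u(200,130,6,p)
print("handle top",on_z(fs,S((280,430)),.125),"collar",on_z(fs,S((290,318)),.045))
cs=np.array([on_z(fs,S(p),.04) for p in [(110,197),(410,128),(468,425),(183,482)]])
print("stand corners centre",cs.mean(0),[np.linalg.norm(cs[i]-cs[(i+1)%4]).round(4) for i in range(4)])
A=lambda p:u(230,150,4,p)
b=on_z(fa,A((130,105)),.06);print("button",b)
C=lambda p:((p[0]+.5)*.64-.5,(p[1]+.5)*.64-.5)
ca=[on_z(fa,C(p),.06) for p in [(360,168),(672,217),(331,396)]]
print("an corners",np.round(ca,4),np.linalg.norm(ca[1]-ca[0]),np.linalg.norm(ca[2]-ca[0]))
d=ca[1]-ca[0];yaw=np.arctan2(-d[0],d[1]);print("yaw",np.degrees(yaw)); d2=ca[2]-ca[0];print("yaw b",np.degrees(np.arctan2(d2[1],d2[0])))
Rz=R.from_euler('z',yaw).as_matrix()
w=b+Rz@[.02,.135,0];w[2]=.04;print("well pred",w)
im=cv2.resize(fa["image"],(800,600),interpolation=cv2.INTER_CUBIC)
im=fa["image"][150:260,230:400];im=cv2.resize(cv2.convertScaleAbs(im,alpha=1.5,beta=20),None,fx=4,fy=4,interpolation=cv2.INTER_CUBIC)
for sz,z,c in [(.063,.0,(0,0,255)),(.063,.02,(0,255,0)),(.074,.028,(255,0,0))]:
    P=w+(Rz@(np.array([[-1,-1,0],[1,-1,0],[1,1,0],[-1,1,0]])*sz/2+[0,0,z]).T).T
    q=(proj(fa,P)-[230,150]+.5)*4-.5
    cv2.polylines(im,[q.astype(int)],True,c,1)
cv2.imwrite("pics/e_an.png",im)
J=lambda p:u(210,130,6,p)
lid=on_z(fj,J((276,323)),.087);print("lid",lid)
im=cv2.resize(cv2.convertScaleAbs(fj["image"][130:220,210:300],alpha=1.5,beta=20),None,fx=6,fy=6,interpolation=cv2.INTER_CUBIC)
t=np.linspace(0,2*np.pi,60)
ds=[]
P=lid+np.c_[.027*np.cos(t),.027*np.sin(t),0*t]
cv2.polylines(im,[((proj(fj,P)-[210,130]+.5)*6-.5).astype(int)],True,(255,0,0),1)
# jar yaw from visible edges at z~.052 : left edge (120,240)-(240,95) ; right edge (285,100)-(435,225)
for a,c in [((110,258),(235,103)),((285,100),(425,213))]:
    for z in (.0,.052):
        p,q=on_z(fj,J(a),z),on_z(fj,J(c),z); v=q-p; print("edge yaw",z,np.degrees(np.arctan2(v[1],v[0]))%90)
import sys
jy=np.radians(float(sys.argv[1])) if len(sys.argv)>1 else 0
Rj=R.from_euler('z',jy).as_matrix()
for z,c in [(0,(0,0,255)),(.052,(0,255,0))]:
    P=np.array([lid[0],lid[1],z])+(Rj@(np.array([[-1,-1,0],[1,-1,0],[1,1,0],[-1,1,0]])*.029).T).T
    cv2.polylines(im,[((proj(fj,P)-[210,130]+.5)*6-.5).astype(int)],True,c,1)
cv2.imwrite("pics/e_jar.png",im)
E
python3 fit.py 0
```

```text
handle top [ 0.49310002 -0.3234195   0.125     ] collar [ 0.49415259 -0.32408815  0.045     ]
stand corners centre [ 0.49426954 -0.32360188  0.04      ] [np.float64(0.0628), np.float64(0.0643), np.float64(0.0619), np.float64(0.0631)]
button [ 0.58550985 -0.02031379  0.06      ]
an corners [[ 0.499  -0.0601  0.06  ]
 [ 0.5372  0.1926  0.06  ]
 [ 0.6968 -0.0906  0.06  ]] 0.2555416662691537 0.20017251451672097
yaw -8.605888481931263
yaw b -8.764523725439297
well pred [0.62548566 0.1101735  0.04      ]
lid [0.43990138 0.33776947 0.087     ]
edge yaw 0.0 87.84553122741465
edge yaw 0.052 87.84553122741465
edge yaw 0.0 88.12671184239919
edge yaw 0.052 88.1267118423992
```

```bash
python3 fit.py -2 >/dev/null; python3 -c "
import cv2,numpy as np
a=cv2.imread('pics/e_an.png');b=cv2.imread('pics/e_jar.png')
cv2.imwrite('pics/e1.png',a);cv2.imwrite('pics/e2.png',b)"
```

```text
(no output)
```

View pics/e1.png

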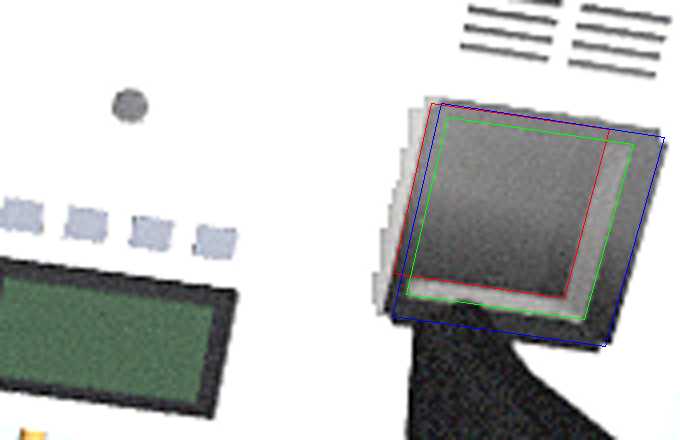

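View pics/e2.png

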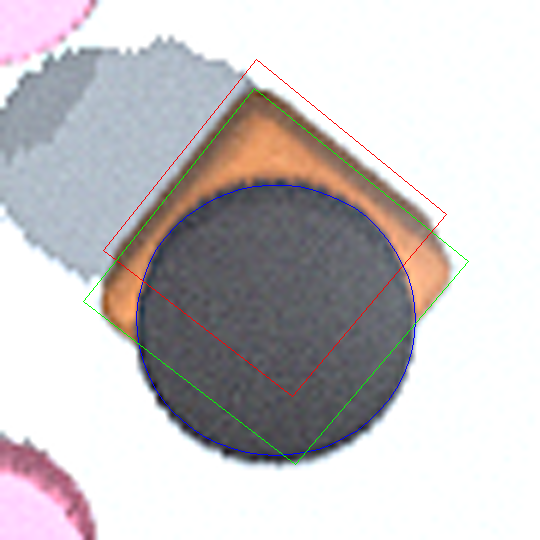

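The overlays match: the well prediction lines up with the pocket, and the jar yaw is about −2°. Now I'll grip the stylus.

```bash
python3 - <<'E'
from h import *
xy=(.4937,-.3237)
env.gripper_to(.5,25)
env.goto([*xy,.17],[-90,0,-33]); st()
f=env.grab_frame("wrist"); cv2.imwrite("pics/f_w0.png",f["image"])
env.move_straight([*xy,.070],rate=.12); st()
f=env.grab_frame("wrist"); cv2.imwrite("pics/f_w1.png",f["image"])
env.gripper_to(0.0,25); s=st()
f=env.grab_frame("wrist"); cv2.imwrite("pics/f_w2.png",f["image"])
cv2.imwrite("pics/f_all.png",cv2.resize(np.vstack([np.hstack([cv2.imread("pics/f_w0.png"),cv2.imread("pics/f_w1.png")]),np.hstack([cv2.imread("pics/f_w2.png"),env.grab_frame("scene")["image"]])]),(800,600)))
E
```

```text
t 9.13 pos [ 0.4943 -0.3231  0.1702] rot [-8.999e+01 -3.000e-02 -3.292e+01] F [-0.69  1.02  0.3 ] op 0.496 J [ -17.5   21.1   -9.    -0.   -59.9 -105.5]
t 10.17 pos [ 0.4943 -0.324   0.0708] rot [-89.99  -0.09 -32.99] F [ 0.28 -0.69  1.12] op 0.499 J [ -17.5   27.2  -15.5    0.   -47.3 -105.5]
t 10.86 pos [ 0.4937 -0.3237  0.0701] rot [-90.  -0. -33.] F [-0.32 -1.34  1.02] op 0.142 J [ -17.5   27.2  -15.5    0.   -47.2 -105.5]
```

View pics/f_all.png

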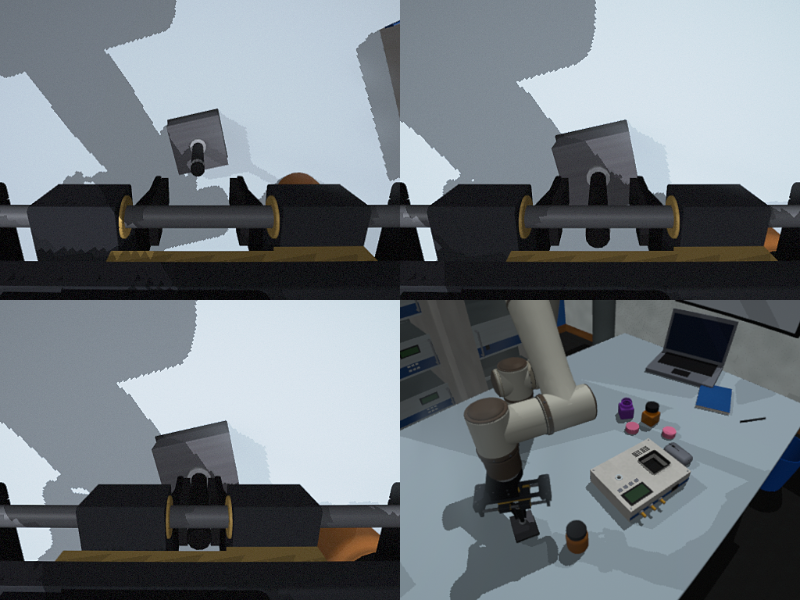

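The bottom-left view shows the stylus handle held centred between the pads, with the opening at about 12.4 mm. I'll lift it and move over the button.

```bash
python3 - <<'E'
from h import *
env.move_straight([.4937,-.3237,.18],rate=.12); st()
env.goto([.5855,-.0203,.165],[-90,0,0]); st()
env.move_straight([.5855,-.0203,.133],rate=.1); env.dwell(.3);st()
f=env.grab_frame("wrist"); cv2.imwrite("pics/g_w.png",cv2.resize(f["image"][100:330,150:350],None,fx=3,fy=3)[:600])
for n in ("scene","side"):
    f=env.grab_frame(n); u=proj(f,[.5855,-.0203,.06])[0].astype(int); print(n,u)
    i=f["image"][u[1]-40:u[1]+30,u[0]-35:u[0]+35]; cv2.imwrite(f"pics/g_{n}.png",cv2.resize(i,None,fx=5,fy=5,interpolation=cv2.INTER_CUBIC))
cv2.imwrite("pics/g.png",np.hstack([cv2.imread("pics/g_scene.png"),cv2.imread("pics/g_side.png")]))
E
```

```text
t 12.03 pos [ 0.4931 -0.3234  0.179 ] rot [-90.01   0.11 -33.01] F [ 0.47  0.72 -0.32] op 0.142 J [ -17.5   20.6   -8.3   -0.   -61.2 -105.5]
t 13.23 pos [ 0.5853 -0.0211  0.1649] rot [-9.001e+01  2.000e-02 -7.000e-02] F [0.08 0.28 0.13] op 0.143 J [  13.8   20.9  -10.     0.   -59.1 -103.8]
t 14.0 pos [ 0.5858 -0.0203  0.1336] rot [-8.999e+01 -7.000e-02  0.000e+00] F [-0.25  0.06 -0.4 ] op 0.14 J [  13.8   22.7  -12.3    0.   -55.  -103.8]
scene [279 226]
side [224 180]
```

View pics/g_w.png

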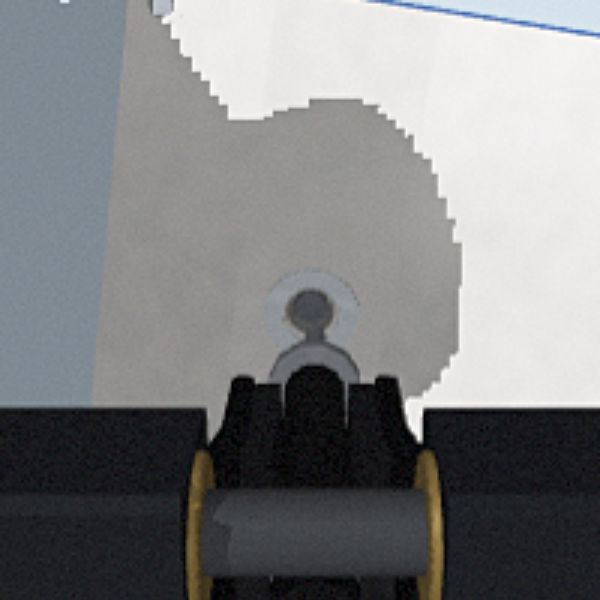

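View pics/g.png

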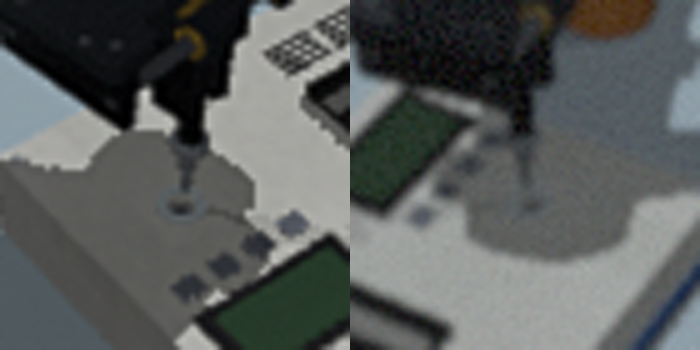

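```bash
python3 - <<'E'
from h import *
f=env.grab_frame("wrist")
g=lambda x,y:(150+(x+.5)/3-.5,100+(y+.5)/3-.5)
print("hole",on_z(f,g(312,309),.06),on_z(f,g(312,313),.06))
s=env.read_state()["position"]
for dz in (.062,.05,.047): print(dz,(proj(f,s-[0,0,dz])[0]-[150,100]+.5)*3-.5)
print("hole proj",(proj(f,[.5855,-.0203,.06])[0]-[150,100]+.5)*3-.5)
cv2.imwrite("pics/g2.png",cv2.resize(cv2.convertScaleAbs(f["image"][180:240,220:290],alpha=1.3),None,fx=10,fy=10,interpolation=cv2.INTER_CUBIC))
E
```

```text
hole [ 0.58465824 -0.0202135   0.06      ] [ 0.58575621 -0.02021387  0.06      ]
0.062 [311.87300355 326.08702974]
0.05 [311.7495866 342.4678037]
0.047 [311.71673363 346.82874208]
hole proj [311.67000557 312.06739421]
```

View pics/g2.png

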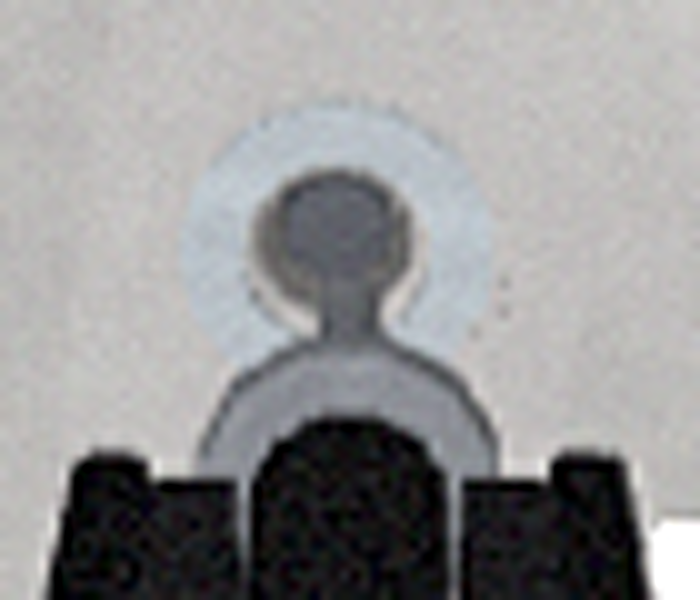

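Tip and hole compared at close range: the tip sits about 1 mm toward +y, and the hole about 0.8 mm toward +x. I'll correct for both and press.

```bash
python3 - <<'E'
from h import *
env.move_straight([.5862,-.0213,.133],rate=.05); env.dwell(.2);st()
print(env.move_straight([.5862,-.0213,.122],rate=.04,force_limit=4)); st()
print(env.move_straight([.5862,-.0213,.105],rate=.015,force_limit=9)); st()
env.dwell(.4); st()
f=env.grab_frame("wrist"); cv2.imwrite("pics/h_w.png",cv2.resize(cv2.convertScaleAbs(f["image"][180:240,220:290],alpha=1.3),None,fx=8,fy=8,interpolation=cv2.INTER_CUBIC))
E
```

```text
t 14.65 pos [ 0.5862 -0.0213  0.133 ] rot [-90.  -0.   0.] F [ 0.22 -0.28 -1.32] op 0.142 J [  13.7   22.8  -12.2    0.   -55.  -103.7]
False
t 15.07 pos [ 0.586  -0.0214  0.1215] rot [-9.002e+01  6.000e-02  0.000e+00] F [ 0.66  0.98 -0.59] op 0.144 J [  13.7   23.5  -13.     0.   -53.6 -103.7]
True
t 15.81 pos [ 0.5865 -0.0213  0.1128] rot [-9.004e+01 -3.000e-02  5.000e-02] F [-1.84  0.58  5.47] op 0.144 J [ 1.370e+01  2.410e+01 -1.350e+01  1.000e-01 -5.240e+01 -1.037e+02]
t 16.21 pos [ 0.5865 -0.0213  0.1128] rot [-9.003e+01 -4.000e-02  5.000e-02] F [-1.37  0.28  5.28] op 0.141 J [ 1.370e+01  2.400e+01 -1.350e+01  1.000e-01 -5.240e+01 -1.037e+02]
```

View pics/h_w.png

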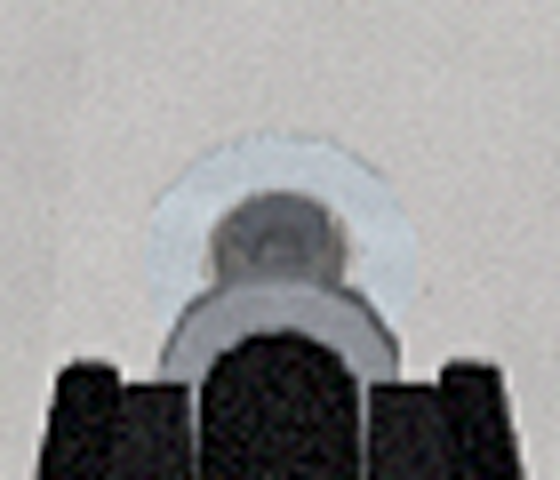

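```bash
python3 - <<'E'
from h import *
print(env.move_straight([.5862,-.0213,.1095],rate=.015,force_limit=6)); env.dwell(.3); st()
env.move_straight([.5862,-.0213,.165],rate=.12); st()
env.goto([.4937,-.3237,.165],[-90,0,-33]); env.dwell(.2); st()
f=env.grab_frame("wrist"); cv2.imwrite("pics/i_w.png",cv2.resize(cv2.convertScaleAbs(f["image"][150:290,170:340],alpha=1.3),None,fx=4,fy=4,interpolation=cv2.INTER_CUBIC))
E
```

```text
True
t 16.77 pos [ 0.5867 -0.0213  0.1127] rot [-9.008e+01 -5.000e-02  1.000e-01] F [-1.76  1.03  5.58] op 0.14 J [ 1.380e+01  2.410e+01 -1.360e+01  1.000e-01 -5.240e+01 -1.037e+02]
t 17.36 pos [ 0.5855 -0.0213  0.1641] rot [-9.006e+01  8.000e-02  5.000e-02] F [ 0.7   0.32 -1.4 ] op 0.141 J [  13.8   21.   -10.     0.   -59.1 -103.7]
t 18.77 pos [ 0.4944 -0.3227  0.165 ] rot [-8.999e+01 -1.000e-02 -3.289e+01] F [0.53 0.38 0.21] op 0.143 J [ -17.4   21.3   -9.3   -0.   -59.3 -105.5]
```

View pics/i_w.png

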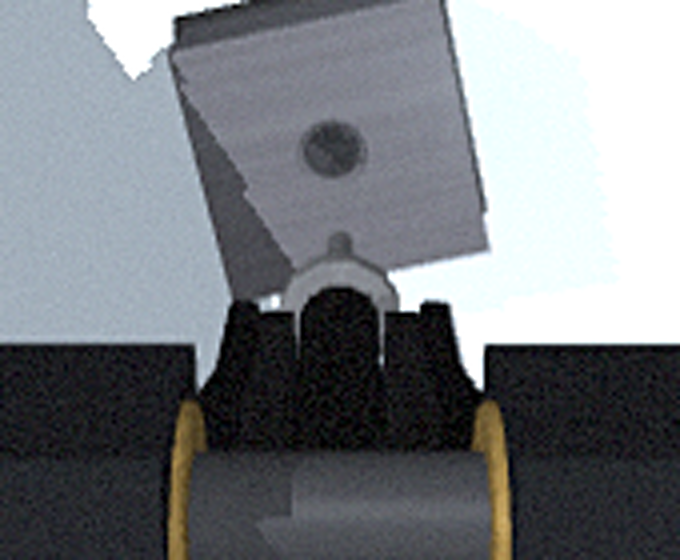

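Pushing harder no longer changed z (0.1127), so the button bottomed out. The stand hole shows at crop (334,149). I'll check its position, then lower the stylus.

```bash
python3 - <<'E'
from h import *
f=env.grab_frame("wrist")
h=on_z(f,(170+(334.5)/4-.5,150+149.5/4-.5),.04);print(h)
t=h.copy(); t[:2]=(h[:2]+[.4937,-.3237])/2; t=[float(t[0]),float(t[1])]; print(t)
env.move_straight([*t,.115],rate=.12); env.dwell(.2); st()
print(env.move_straight([*t,.071],rate=.06,force_limit=5)); st()
f=env.grab_frame("wrist"); cv2.imwrite("pics/j_w.png",cv2.resize(cv2.convertScaleAbs(f["image"][130:300,150:350],alpha=1.3),None,fx=3,fy=3,interpolation=cv2.INTER_CUBIC))
E
```

```text
[ 0.49367495 -0.32356512  0.04      ]
[0.4936874743816997, -0.3236325621417685]
t 19.63 pos [ 0.4943 -0.3239  0.1161] rot [-89.98  -0.12 -32.99] F [ 0.33  0.34 -1.02] op 0.144 J [ -17.5   24.2  -12.8    0.   -52.9 -105.5]
True
t 20.37 pos [ 0.4928 -0.3233  0.07  ] rot [-90.05   0.19 -33.  ] F [0.29 0.19 4.33] op 0.142 J [ -17.5   27.2  -15.5   -0.   -47.4 -105.5]
```

View pics/j_w.png

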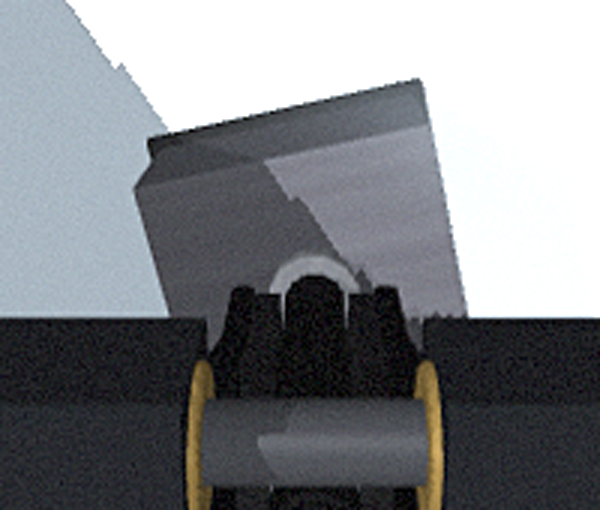

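The collar is down, with 4 N contact at z = 0.070. I'll release, retreat, and go look closely at the jar.

```bash
python3 - <<'E'
from h import *
env.gripper_to(.5); env.dwell(.25); st()
env.move_straight([.4937,-.3237,.19],rate=.2)
f=env.grab_frame("wrist"); cv2.imwrite("pics/k_w.png",f["image"])
env.gripper_to(.85)
g=17.7; c,s=np.cos(np.radians(g)),np.sin(np.radians(g))
env.goto([.4403-.025*c,.338-.025*s,.22],[-90,0,g]); env.dwell(.2); st()
f=env.grab_frame("wrist"); cv2.imwrite("pics/k_j.png",f["image"])
np.save("pics/b_jar2.npy",f,allow_pickle=True)
print([( [round(v,4) for v in q["xyz"]],round(q["score"],2)) for q in env.search_frame(f,"lid_center")])
f=env.grab_frame("scene"); cv2.imwrite("pics/k_s.png",cv2.resize(f["image"][230:320,110:240],None,fx=4,fy=4,interpolation=cv2.INTER_CUBIC))
E
```

```text
t 21.49 pos [ 0.492  -0.3229  0.0692] rot [-90.05   0.29 -33.03] F [-0.56 -0.03 -0.04] op 0.505 J [ -17.5   27.3  -15.6   -0.   -47.4 -105.5]
t 25.66 pos [0.4168 0.3299 0.22  ] rot [-90.     0.    17.64] F [-0.83  0.78 -0.36] op 0.848 J [  55.9   13.1  -12.9    0.   -64.1 -128.2]
[([0.5293, 0.3258, 0.0236], 0.79), ([0.4355, 0.3377, 0.0866], 0.76), ([0.4216, 0.2408, 0.0238], 0.66)]
```

View pics/k_w.png

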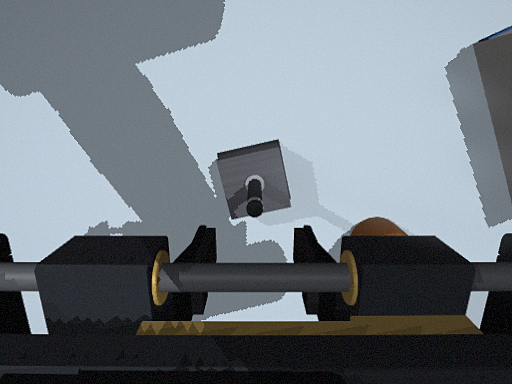

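View pics/k_j.png

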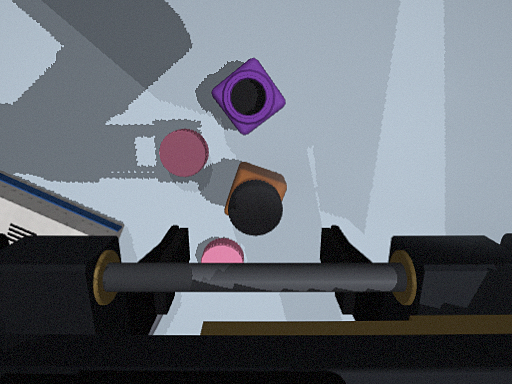

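View pics/k_s.png

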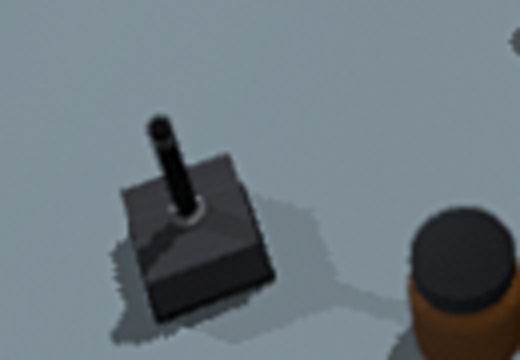

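The stylus stands upright in its stand. The jar with the black lid is at wrist (255,207), and the pink lids are at (184,152) and (222,258). I'll refine the jar pose from an enlarged crop.

```bash
cat > fj.py <<'E'
from h import *
import sys
f=np.load("pics/b_jar2.npy",allow_pickle=True).item()
lx,ly,jy=map(float,sys.argv[1:4])
x0,y0,s=205,150,6
im=cv2.resize(cv2.convertScaleAbs(f["image"][y0:y0+95,x0:x0+100],alpha=1.5,beta=20),None,fx=s,fy=s,interpolation=cv2.INTER_CUBIC)
t=np.linspace(0,2*np.pi,80)
T=lambda P:((proj(f,P)-[x0,y0]+.5)*s-.5).astype(int)
for z in (.087,.065): cv2.polylines(im,[T(np.c_[lx+.027*np.cos(t),ly+.027*np.sin(t),z+0*t])],True,(255,0,0),1)
Rj=R.from_euler('z',jy,degrees=True).as_matrix()
r=.008;h=.029
sq=np.concatenate([np.c_[(h-r)*cx+r*np.cos(a),(h-r)*cy+r*np.sin(a),0*a] for cx,cy,a in [(1,1,np.linspace(0,np.pi/2,9)),(-1,1,np.linspace(np.pi/2,np.pi,9)),(-1,-1,np.linspace(np.pi,1.5*np.pi,9)),(1,-1,np.linspace(1.5*np.pi,2*np.pi,9))]])
for z,c in [(0.004,(0,0,255)),(.05,(0,255,0))]:
    cv2.polylines(im,[T((Rj@sq.T).T+[lx,ly,z])],True,c,1)
cv2.imwrite(sys.argv[4],im)
E
python3 fj.py .4405 .3382 -2 pics/l1.png
```

```text
(no output)
```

View pics/l1.png

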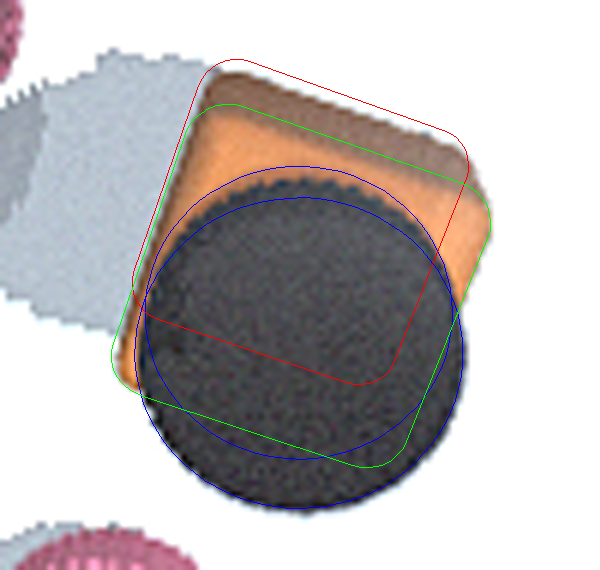

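The fit agrees: lid at (0.4407, 0.3383), jar yaw about −2°. I'll grip it by the lid.

```bash
python3 - <<'E'
from h import *
xy=[.4407,.3383]
env.goto([*xy,.15],[-90,0,17.7])
env.move_straight([*xy,.060],rate=.12); env.dwell(.15); st()
env.gripper_to(0.0,55); st()
f=env.grab_frame("wrist"); cv2.imwrite("pics/m_w.png",f["image"])
env.move_straight([*xy,.10],rate=.08); st()
f=env.grab_frame("side"); cv2.imwrite("pics/m_s.png",cv2.resize(f["image"][200:384,120:340],None,fx=3,fy=3,interpolation=cv2.INTER_CUBIC))
E
```

```text
t 27.26 pos [0.4411 0.3388 0.061 ] rot [-89.93  -0.1   17.71] F [ 0.28  0.31 -0.06] op 0.851 J [  54.2   25.2  -21.     0.   -43.7 -126.5]
t 27.78 pos [0.4408 0.3381 0.0601] rot [-9.002e+01  1.000e-02  1.770e+01] F [ 0.65 -1.47  0.68] op 0.598 J [  54.2   25.2  -21.1    0.   -43.7 -126.5]
t 28.48 pos [0.4402 0.338  0.0996] rot [-9.001e+01  6.000e-02  1.768e+01] F [-0.44  1.32 -3.97] op 0.603 J [  54.2   22.3  -18.8   -0.   -49.  -126.5]
```

View pics/m_w.png

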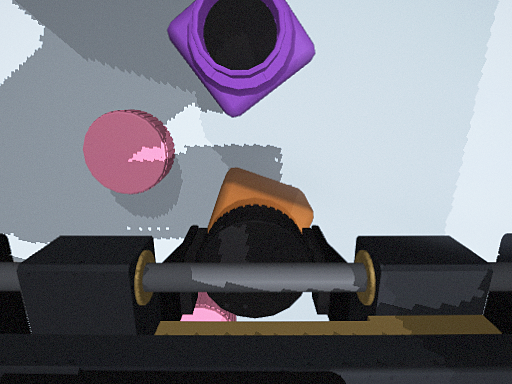

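View pics/m_s.png

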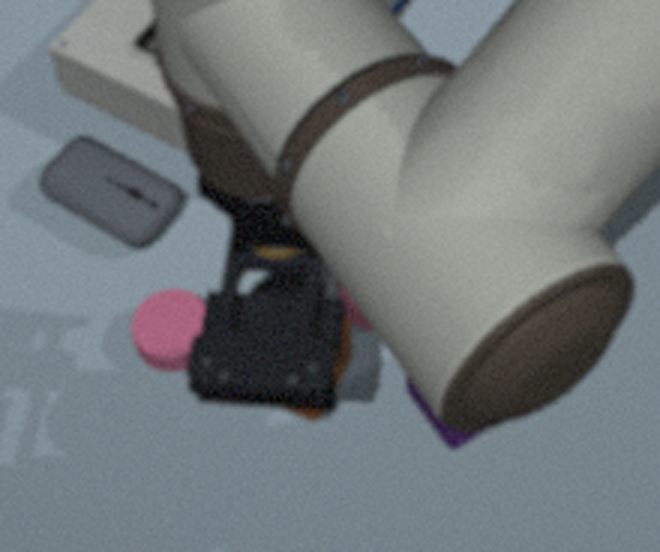

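The jar is lifted, with about 4 N of load and the opening at 52 mm. I'll carry it over the well.

```bash
python3 - <<'E'
from h import *
env.move_straight([.4407,.3383,.175],rate=.15)
w=[.6263,.1100]
env.goto([*w,.165],[-90,0,11.0]); env.move_straight([*w,.140],rate=.08); env.dwell(.3); st()
f=env.grab_frame("wrist"); cv2.imwrite("pics/n_w.png",f["image"]);np.save("pics/b_well.npy",f,allow_pickle=True)
for n in ("scene","side"):
    f=env.grab_frame(n); np.save(f"pics/b_w_{n}.npy",f,allow_pickle=True)
    u=proj(f,[*w,.06])[0].astype(int)
    i=f["image"][u[1]-65:u[1]+45,u[0]-65:u[0]+65]; cv2.imwrite(f"pics/n_{n}.png",cv2.resize(cv2.convertScaleAbs(i,alpha=1.5,beta=10),None,fx=5,fy=5,interpolation=cv2.INTER_CUBIC))
E
```

```text
t 31.08 pos [0.6265 0.1101 0.1405] rot [-8.999e+01 -5.000e-02  1.100e+01] F [ 0.55  0.71 -3.36] op 0.603 J [  24.5   26.8   -4.4    0.   -58.8 -103.5]
```

View pics/n_w.png

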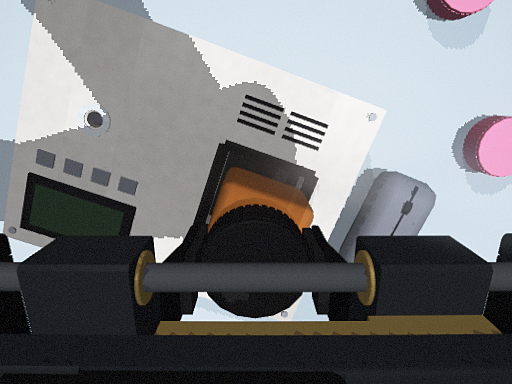

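View pics/n_scene.png

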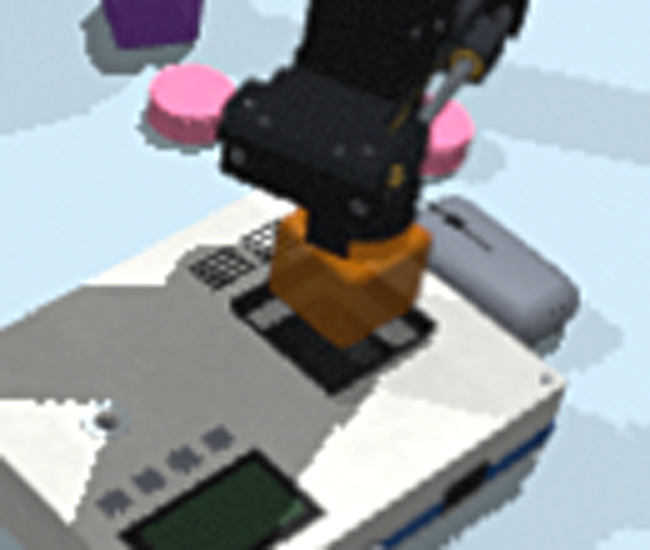

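View pics/n_side.png

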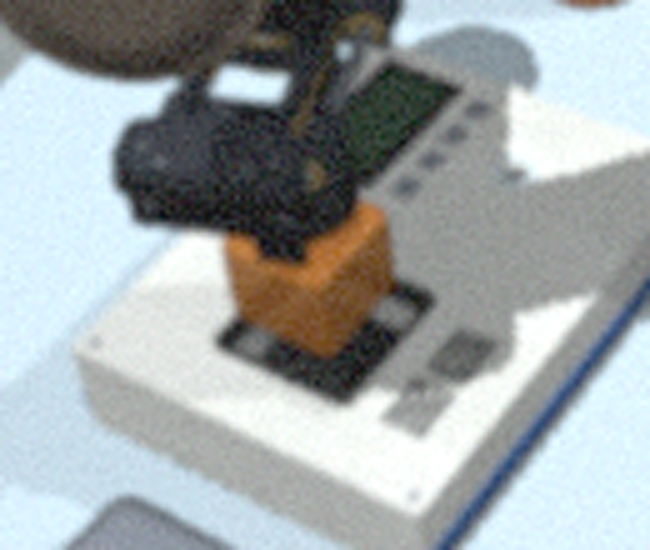

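```bash
cat > ov.py <<'E'
from h import *
def sq(c,h,z,yaw,n=1):
    Rz=R.from_euler('z',yaw,degrees=True).as_matrix()
    return (Rz@(np.array([[-1,-1,0],[1,-1,0],[1,1,0],[-1,1,0]])*h).T).T+[c[0],c[1],z]
def ov(f,box,s,items,out):
    x0,y0,x1,y1=box
    im=cv2.resize(cv2.convertScaleAbs(f["image"][y0:y1,x0:x1],alpha=1.6,beta=15),None,fx=s,fy=s,interpolation=cv2.INTER_CUBIC)
    for P,c in items:
        cv2.polylines(im,[((proj(f,P)-[x0,y0]+.5)*s-.5).astype(int)],True,c,1)
    cv2.imwrite(out,im)
E
python3 - <<'E'
from ov import *
w=[.6263,.1100]
it=[(sq(w,.0315,.06,-8.7),(0,255,0)),(sq(w,.037,.068,-8.7),(255,0,0)),(sq(w,.029,.132,-8.7),(0,0,255)),(sq(w,.029,.080,-8.7),(255,0,255))]
it.append((np.array([.5862,-.0213,.06])+np.array([[.006*np.cos(a),.006*np.sin(a),0] for a in np.linspace(0,6.28,20)]),(0,0,255)))
L=lambda n:np.load(f"pics/{n}.npy",allow_pickle=True).item()
ov(L("b_well"),(70,90,340,270),3,it,"pics/o_w.png")
for n in ("scene","side"):
    f=L(f"b_w_{n}");u=proj(f,[*w,.06])[0].astype(int); ov(f,(u[0]-65,u[1]-65,u[0]+65,u[1]+45),5,it,f"pics/o_{n}.png")
E
```

```text
(no output)
```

View pics/o_w.png

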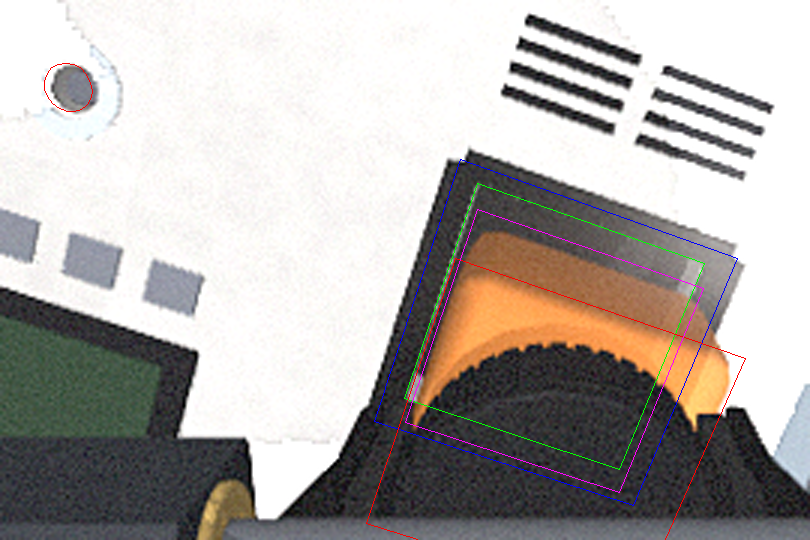

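View pics/o_scene.png

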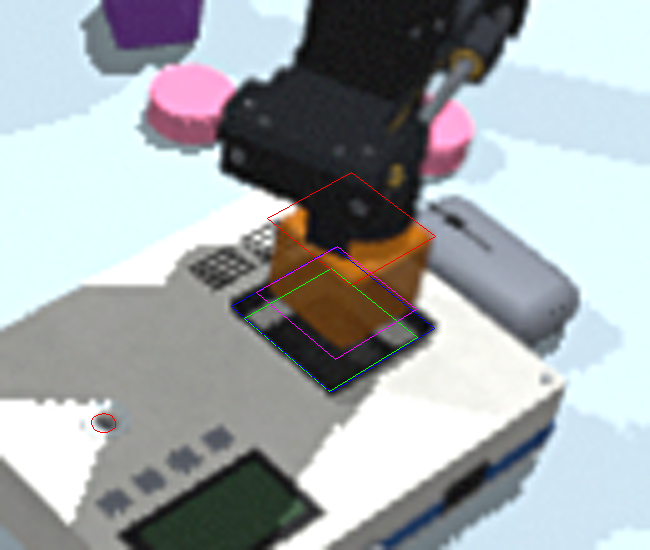

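View pics/o_side.png

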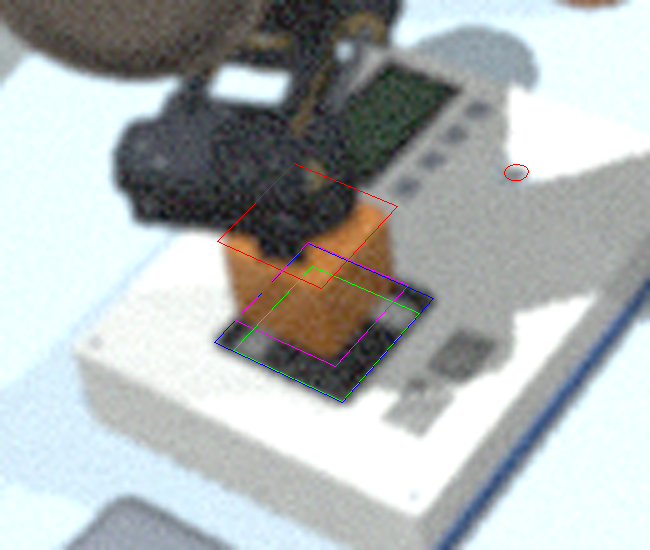

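The overlays agree within about 1–2 mm, with the jar sitting about 1 mm toward tool +x. Yaw is parallel to the well. I'll shift −1 mm and lower under a force limit.

```bash
python3 - <<'E'
from h import *
w=[.6253,.1099]
env.move_straight([*w,.130],rate=.08); env.dwell(.1)
print(env.move_straight([*w,.098],rate=.04,force_limit=10)); env.dwell(.2); st(); print(env.read_state()["wrist_torque"])
f=env.grab_frame("wrist"); cv2.imwrite("pics/p_w.png",f["image"])
for n in ("scene","side"):
    f=env.grab_frame(n); u=proj(f,[*w,.06])[0].astype(int)
    i=f["image"][u[1]-65:u[1]+45,u[0]-65:u[0]+65]; cv2.imwrite(f"pics/p_{n}.png",cv2.resize(cv2.convertScaleAbs(i,alpha=1.5,beta=10),None,fx=4,fy=4,interpolation=cv2.INTER_CUBIC))
E
```

```text
True
t 32.52 pos [0.6247 0.1097 0.1   ] rot [-90.04   0.12  11.02] F [-1.04 -0.56  5.72] op 0.602 J [  24.6   29.    -7.1    0.   -54.  -103.5]
[ 0.13763977  0.32855092 -0.01828401]
```

View pics/p_w.png

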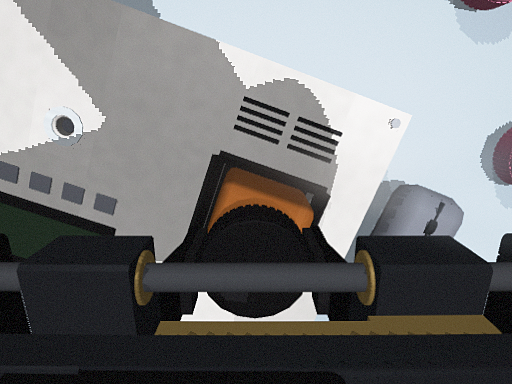

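View pics/p_scene.png

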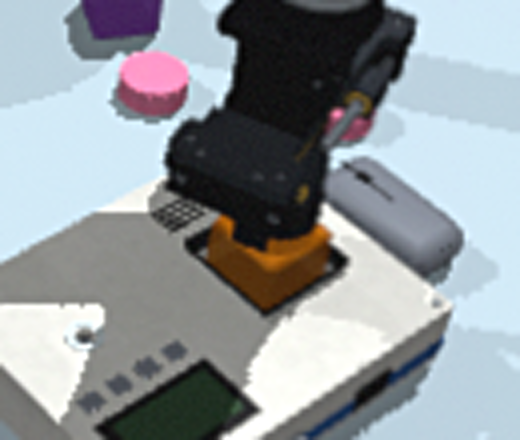

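The jar is seated: contact at TCP z = 0.100, exactly 40 mm above the grip height. Now I'll unscrew in small steps, watching the torque.

```bash
python3 - <<'E'
from h import *
w=[.6250,.1098]
env.gripper_to(0.0,60)
env.move_straight([*w,.1002],rate=.02); env.dwell(.2); st()
for a in (8,16,28,40,54):
    env.goto([*w,.1002+.0017*min(a,50)/50],[-90,0,11+a]); 
    s=env.read_state(); print(a,round(s["clock"],2),np.round(s["tool_rot"][2],1),"F",np.round(s["force"],1),"T",np.round(s["wrist_torque"],2),round(s["opening"],3))
f=env.grab_frame("wrist"); cv2.imwrite("pics/q_w.png",f["image"])
f=env.grab_frame("scene"); u=proj(f,[*w,.06])[0].astype(int)
i=f["image"][u[1]-65:u[1]+45,u[0]-65:u[0]+65]; cv2.imwrite("pics/q_s.png",cv2.resize(cv2.convertScaleAbs(i,alpha=1.5,beta=10),None,fx=4,fy=4,interpolation=cv2.INTER_CUBIC))
E
```

```text
t 33.4 pos [0.625  0.1098 0.1002] rot [-90.03   0.37  10.96] F [ 0.37 -0.25 -0.96] op 0.603 J [ 2.450e+01  2.910e+01 -6.800e+00 -1.000e-01 -5.440e+01 -1.035e+02]
8 33.66 18.8 F [-0.8 -0.  -0.7] T [-0.23  0.14  0.02] 0.603
16 33.92 26.7 F [-0.8 -1.1  0.7] T [-0.25  0.4  -0.04] 0.606
28 34.23 38.7 F [-1.7 -1.4 -0. ] T [-0.36  0.64  0.04] 0.6
40 34.55 50.7 F [-2.4 -2.1  0.7] T [-0.71  0.69 -0.01] 0.604
54 34.89 64.7 F [-1.8 -3.1  2. ] T [-0.94  0.61 -0.05] 0.603
```

View pics/q_w.png

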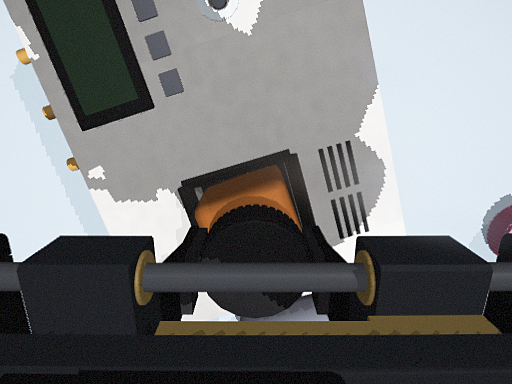

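View pics/q_s.png

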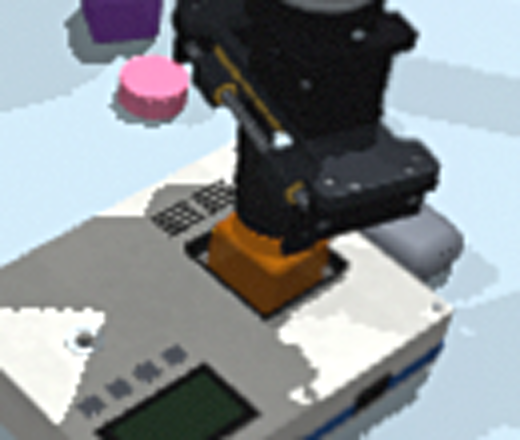

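```bash
python3 - <<'E'
from h import *
w=[.6250,.1098]
for a in (68,82):
    env.goto([*w,.1019],[-90,0,11+a]); env.dwell(.1)
    s=env.read_state(); print(a,round(s["clock"],2),np.round(s["tool_rot"][2],1),"F",np.round(s["force"],1),"T",np.round(s["wrist_torque"],2),round(s["opening"],3))
r=env.move_straight([*w,.1065],rate=.02,force_limit=6); env.dwell(.2); print(r); st()
f=env.grab_frame("wrist"); cv2.imwrite("pics/r_w.png",f["image"])
ims=[]
for n in ("scene","side"):
    f=env.grab_frame(n); u=proj(f,[*w,.06])[0].astype(int)
    i=f["image"][u[1]-65:u[1]+45,u[0]-65:u[0]+35]; ims.append(cv2.resize(cv2.convertScaleAbs(i,alpha=1.5,beta=10),None,fx=4,fy=4,interpolation=cv2.INTER_CUBIC))
cv2.imwrite("pics/r_s.png",np.hstack(ims))
E
```

```text
68 35.43 78.8 F [ 0.8 -2.9  3.1] T [-1.01 -0.05  0.01] 0.603
82 35.88 92.8 F [ 1.1 -3.5  3.6] T [-1.05 -0.41 -0.  ] 0.603
False
t 36.46 pos [0.6247 0.1099 0.1061] rot [-89.96  -0.    92.99] F [ 0.09 -2.01 -1.03] op 0.6 J [ 24.6  28.6  -6.8  -0.  -54.7 -21.6]
```

View pics/r_w.png

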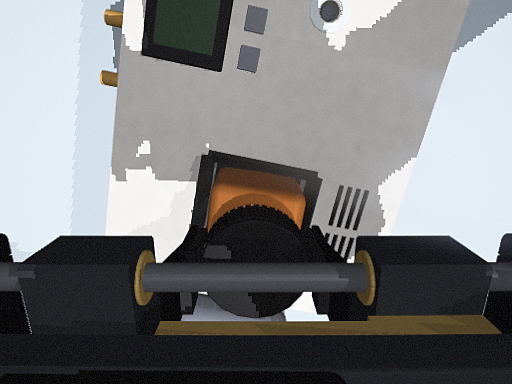

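View pics/r_s.png

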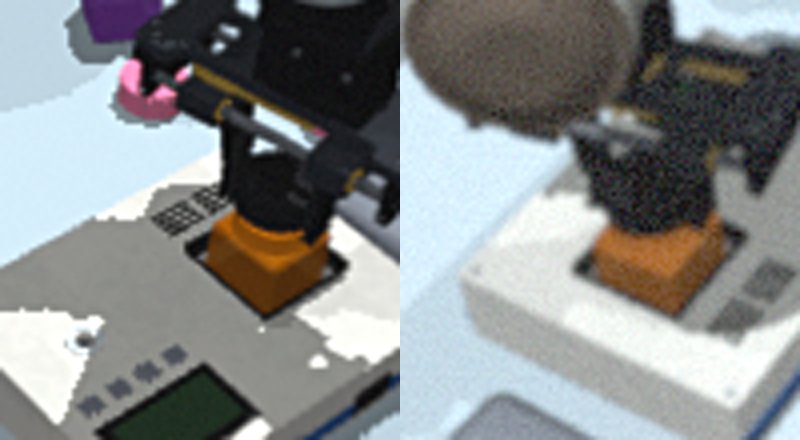

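The lid is rising with no jar weight on the tool (−1 N), and the jar corner hasn't moved in the scene view. I'll lift to 10 mm and check again before going on.

```bash
python3 - <<'E'
from h import *
w=[.6250,.1098]
r=env.move_straight([*w,.1105],rate=.03,force_limit=6); env.dwell(.15); print(r); st()
f=env.grab_frame("side"); u=proj(f,[*w,.06])[0].astype(int)
ims=[]
for n in ("scene","side"):
    f=env.grab_frame(n); u=proj(f,[*w,.06])[0].astype(int)
    i=f["image"][u[1]-65:u[1]+45,u[0]-65:u[0]+35]; ims.append(cv2.resize(cv2.convertScaleAbs(i,alpha=1.5,beta=10),None,fx=4,fy=4,interpolation=cv2.INTER_CUBIC))
cv2.imwrite("pics/s_s.png",np.hstack(ims))
E
```

```text
False
t 37.04 pos [0.6255 0.1097 0.111 ] rot [-90.07  -0.    93.01] F [ 1.88 -1.75  1.38] op 0.602 J [ 24.5  28.3  -6.5   0.  -55.1 -21.6]
```

View pics/s_s.png

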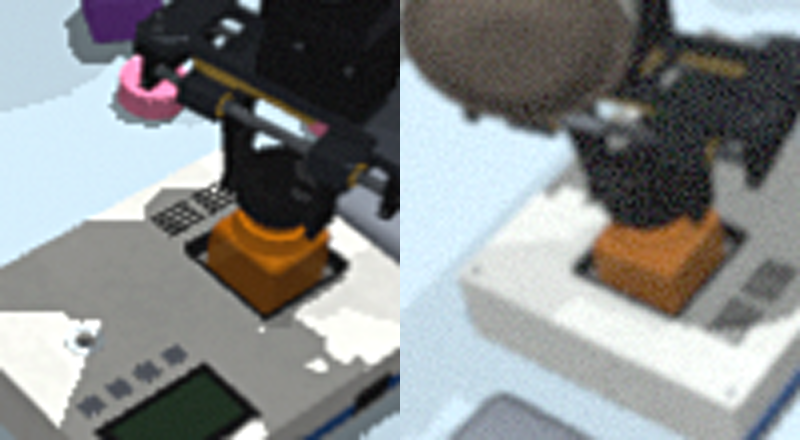

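The jar stays seated and the gap opens. I'll lift to the final height and check.

```bash
python3 - <<'E'
from h import *
w=[.6250,.1098]
r=env.move_straight([*w,.1245],rate=.04); env.dwell(.5); print(r); st()
f=env.grab_frame("wrist"); cv2.imwrite("pics/t_w.png",f["image"])
ims=[]
for n in ("scene","side"):
    f=env.grab_frame(n); u=proj(f,[*w,.06])[0].astype(int); cv2.imwrite(f"pics/t_{n}.png",f["image"])
    i=f["image"][u[1]-65:u[1]+45,u[0]-65:u[0]+35]; ims.append(cv2.resize(cv2.convertScaleAbs(i,alpha=1.8,beta=15),None,fx=4,fy=4,interpolation=cv2.INTER_CUBIC))
cv2.imwrite("pics/t_s.png",np.hstack(ims)); st()
E
```

```text
False
t 38.19 pos [0.625  0.1098 0.1244] rot [-89.99   0.    93.  ] F [-0.38 -0.27 -0.61] op 0.602 J [ 24.5  27.5  -5.6  -0.  -56.9 -21.5]
t 38.34 pos [0.625  0.1098 0.1245] rot [-90.   0.  93.] F [-0.11 -0.26 -0.58] op 0.599 J [ 24.5  27.5  -5.6   0.  -56.9 -21.5]
```

View pics/t_s.png

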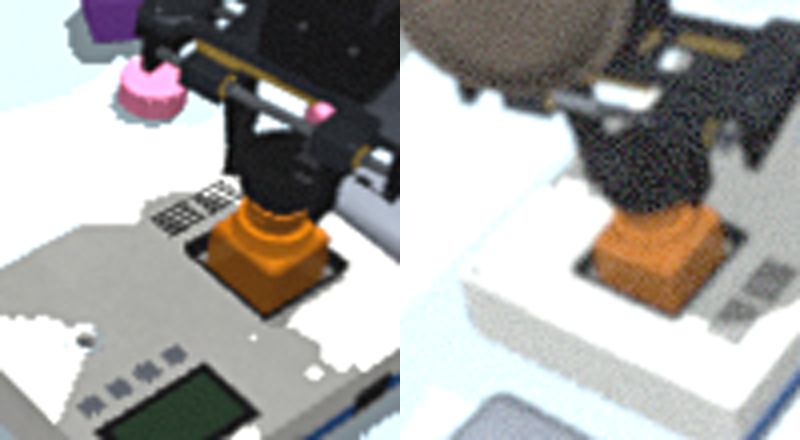

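View pics/t_w.png

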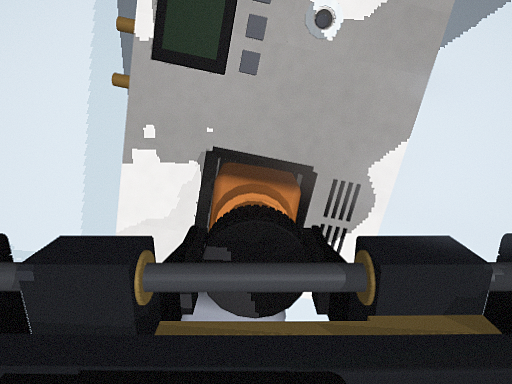

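View pics/t_scene.png

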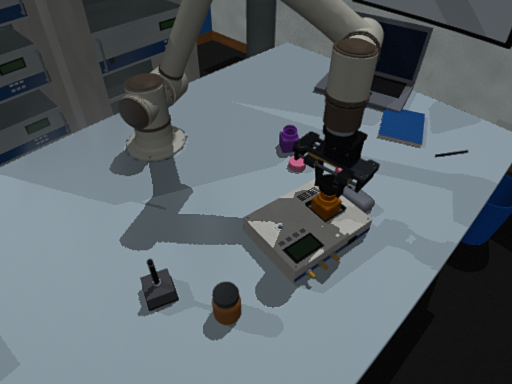

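The lid is clear: the tool reads −0.6 N, steady, and the orange neck shows below the lid. The jar sits in the well, the stylus is upright in its stand, and the bystanders are in place. Handing in.

```bash
python3 - <<'E'
from h import *
env.close_job()
try: st()
except Exception as e: print(e)
E
```

```text
the job is handed in; nothing more can be done
the job is handed in; nothing more can be done
```

I finished the whole sequence and handed it in at about 38 s of the 72 s allowed. The interface gives no verdict, so what follows comes from my own checks.

- **Zero button:** I pressed it with the stylus tip until it bottomed out. The tip reached about 51 mm height, and pushing harder didn't move it further. The stylus is back in its stand, upright and released.
- **Jar in the well:** I lifted the amber jar by its black lid, turned it to match the well and lowered it. It touched down at TCP z = 0.100, exactly 40 mm above where I gripped it on the desk, so it is on the well floor.
- **Lid:** I turned it 82° anticlockwise in the well and lifted it straight off. By my geometry its lower edge is about 9 mm above the mouth; the pictures don't show the gap directly. It is level and gripped at 60 N.
- **Last checks:** The tool carried only about 0.6 N, so the lid was not touching the jar. The jar hadn't moved in the camera views, the stylus stood upright, and the round jar and mouse looked undisturbed.

**Torque reading:** the wrist torque about the vertical stayed near zero while unscrewing, although the lid should have needed about 0.4 N m. I couldn't explain that. I took the thread as released because the lid came away while the jar stayed seated.

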